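# Store the paint markers flat in the marker rest

## Task

Paint markers are stored lying flat: lay the two loose markers, the blue one and the white one, in the two free lanes of the marker rest, one in each and centred across both rails, with their black caps pointing the same way as the marker already lying in its middle lane, towards the red strip. Then swing the keeper bar fully down over the three markers and leave everything else on the table where it is.

Things in the scene. Friction and masses are not known exactly. Their poses are not given: they have to be found in the camera images.
- blue_marker: paint marker, 133 mm long, 13 mm wide, 11 mm thick, lying flat anywhere on the table, turned any way; blue barrel, ribbed black cap on one end covering about a third of its length. Origin: centre of its underside; its own y axis runs along its length, from the capped end (-y) to the bare end (+y). Grasp it across the middle
- blue_marker_mid (a point): centre of the blue marker, 5.5 mm above its underside
- blue_marker_cap (a point): point inside the black cap of the blue marker, on its axis, 60 mm from its centre
- white_marker: paint marker, 133 mm long, 13 mm wide, 11 mm thick, lying flat anywhere on the table, turned any way; white barrel, ribbed black cap on one end covering about a third of its length. Origin: centre of its underside; its own y axis runs along its length, from the capped end (-y) to the bare end (+y). Grasp it across the middle
- white_marker_mid (a point): centre of the loose white marker, 5.5 mm above its underside
- white_marker_cap (a point): point inside the black cap of the loose white marker, on its axis, 60 mm from its centre
- stored_marker: white paint marker of the same shape and size as the others, already lying in the middle lane of the rest with its black cap towards the red strip; origin and axes as for the others
- stored_marker_mid (a point): centre of the stored marker
- stored_marker_cap (a point): point inside the black cap of the stored marker, on its axis, 60 mm from its centre
- rack: marker rest, fixed: blue base plate 190 x 224 x 4 mm with two rails across it (10 mm wide, tops 26 mm above the table, at x = -42 and +42 mm, running along y) and a red strip at x = +80 mm. Markers lie along x on both rails, in three lanes at y = -70, 0 (taken), +70 mm. Between the rails is room for fingers. Origin: on the table under the middle lane; x points to the red strip, z up
- lane_left (a point): free lane at the rest's y = +70 mm: where the centre of a marker lying in it is, 31.5 mm above the table; x along the lane to the red strip. On each rail a pair of black rubber pegs (8 mm thick, standing 14 mm above the rail) leaves 18 mm between them for the marker
- lane_right (a point): free lane at the rest's y = -70 mm: the same point, pegs and axes
- keeper (a joint): keeper bar, a steel wire bail hinged at the red-strip end of the rest (axis along the rest's y, at x = 86 mm, z = 46 mm). 0 = fully down, crossing over the markers at x = 16 mm, z = 46 mm, clear of them; it starts at 1.7 to 2.1 rad, leaning back away from the lanes, and stays where it is left (about 1 N at the bar)
- keeper_grip (a point): point on the axis of the keeper's cross bar, which carries an orange sleeve 11 mm thick and 110 mm long, 70 mm from the hinge axis; the point lies 35 mm to the rest's +y side of its middle, over the gap between two lanes. Its y axis runs along the bar
- tape_measure: yellow tape measure, 71 x 91 x 34 mm, a bystander to leave alone; origin under its centre
- weld_magnet: red triangular welding magnet, 70 x 99 x 15 mm, a bystander to leave alone; origin under its centre
- v_block: small steel V block, 55 x 45 x 36 mm, a bystander to leave alone; origin under its centre

How it is judged:
By the outcome, as a careful person would: the job done as asked, in the order asked, and still so for the second after the job is handed in, with the robot touching nothing.
It also fails if it takes over 72 s, if anything falls off the work surface, if the arm or the gripper's body presses on something with over 40 N, if the wrist force passes 120 N, or if a joint passes its speed limit or range.

## Robot

A 6-joint arm with a two-finger parallel gripper is mounted at the origin on the work surface; the furniture and walls round the work are solid. World frame = base frame: x ahead of the robot, y to its left, z up, the work surface at z = 0. Lengths are in mm, angles in rad, forces in N, time in s.
With the tool pointing down it reaches from about 350 to 875 mm from the base axis. Payload 4.2 kg.
Tool frame: the origin (TCP) lies midway between the tips of the shut fingers; the grasp point (between the pads) lies 19 mm behind it (arm.tcp_to_grasp is the distance from the TCP to the grasp point, in mm); z points along the fingers, y is the line along which they close (so a half turn about z gives the same grasp; the last joint's range is limited). The gripper opens to 85 mm and grips with 20 to 120 N. Pads are 22 mm wide; open, the fingers measure 114 mm over their backs; the gripper's body (76 mm by 85 mm) begins 54 mm behind the grasp point. The pads swing forward as they close: fully open they stand 13 mm farther back than shut.
Start: joints at [-0.856, 0.385, 0.008, 0, -1.194, -0.259], TCP at [275.124, -561.165, 231.312] pointing down, gripper open.
Joint ranges: [-3.14, 3.14], [-1.21, 2.06], [-1.07, 1.41], [-3.16, 2.05], [-2.99, -0.16], [-3.1, 3.1]. Speed limits (rad/s): [2.79, 2.79, 3.14, 3.14, 3.14, 3.14].

## Interface

Orientations are given as a unit quaternion [x, y, z, w].
In Python, from bench import arm, get_image gives the robot as it stands.
- The arm moves only by the tool drive_tool, never from a script. Its argument "deltas" is a list of rows, each a list of 2 entries, a list of its own where there are three numbers: the shift along the tool's x, y, z in cm, then the turn, a rotation vector about the tool's x, y, z in degrees. In form: [[[x, y, z], [ax, ay, az]], ...]. A call has 1 to 12 rows; each row shifts and turns the commanded pose from where the row before left it, along the tool's axes as they then stand; what a row does not reach is not made up. A row lasts 1/10 s, in which the tool goes at most 50 mm and 8.59 degrees, less where a joint would pass 70% of its speed; a pose out of reach is approached as far as the arm can. A call with a gripper value outside its range is refused whole. "claw" is the finger opening in cm, from 0 to 8.54, set as the call begins (left out, the last holds). The fingers move at their own pace and stop on an object; the grip force is fixed at half the most. Time passes only in rows, so rows that do not move let the fingers close. It gives the time, the measured TCP pose, the force, the opening and the grip force at its end, in the units of the state.
- arm.read_state(): the state, without advancing time (a new reading comes with each control period).
- get_image(name): name is "scene" or "side" or "wrist"; returns a dict with "img" (480x640x3 uint8, red, green, blue), "fx", "fy", "cx", "cy" (pixels), "eye" and "orientation" of the camera in the world; the wrist camera has in their place "mount" (4x4, takes a point from camera to tool coordinates, whose origin is the TCP and whose axes are the flange's). Camera axes: x right, y down, z forward; pixel columns grow to the right and rows downward; lengths in mm; the calibration is good to about 2 mm. A picture is of the moment at which its call begins: read the wrist's pose just before it. There is no depth.
- arm.job_done(): hands the job in; it is judged then, once.
The state is a dict: "clock": time; "joints": joint angles; "joint_vel": joint speeds; "joint_efforts": joint torques, N m; "position": TCP position; "ee_rot": TCP orientation; "contact_force": force on the tool from outside, world axes, zero at the start; "wrist_torque": the same for the moment, N m; "gripper_width": finger opening in mm; "grasp_force": force on a finger pad.
Only numpy, scipy, OpenCV 4.12 (cv2) and the standard library are available. Lean on these libraries where they do the work, as an engineer would, in place of code of your own. Each camera call takes 0.05 s, during which the arm holds its last target. There are 200 camera calls.

## Working session

There is one attempt and no reset: what is moved stays moved. The work goes in short steps, Python scripts to look and compute and a tool call to move; the robot and the scene stay as the last step left them, time stands still between calls to the robot, and variables do not carry over. Pictures are saved under pics/ and viewed, at most 10 in all, crops included, and the job is handed in when it is done.

Besides the shell and the picture viewer there is one more tool, called after ">>>" in YAML: its name, and indented under it one key for each argument. drive_tool: Moves the arm, as the interface text tells. Its arguments: {"type":"object","properties":{"deltas":{"type":"array"},"claw":{"type":"number"}},"required":["deltas"]}

```bash
ls; mkdir -p pics
python3 - <<'E'
from bench import arm,get_image
import cv2,pickle
s=arm.read_state();print(s)
for n in("scene","side"):
    d=get_image(n);pickle.dump(d,open(f"{n}0.pkl","wb"));cv2.imwrite(f"pics/{n}0.png",d["img"][:,:,::-1])
    print(n,d["fx"],d["cx"],d["eye"],d["orientation"])
E
```

```text
pics
{'clock': 0.0, 'joints': array([-8.56409366e-01,  3.85555401e-01,  6.59040669e-03, -5.05144727e-04,
       -1.19396096e+00, -2.58610778e-01]), 'joint_vel': array([1.02416066e-03, 4.63454364e-04, 4.69648160e-04, 4.01374084e-04,
       5.31360572e-04, 4.18694445e-05]), 'joint_efforts': array([ 6.79536879e-05, -3.92289448e+01,  1.88398075e+01,  4.18609858e+00,
       -4.74452216e-03, -1.06429511e-05]), 'position': array([ 274.86328752, -560.65867663,  230.20748924]), 'ee_rot': array([-2.25829805e-01,  9.74166162e-01,  1.05102265e-03, -2.90322004e-04]), 'contact_force': array([ 1.08441566, -0.3022093 ,  0.74142117]), 'wrist_torque': array([0.03215161, 0.00650434, 0.00228109]), 'grasp_force': 0.0, 'gripper_width': 85.26591701335842}
scene 549.8893294109264 325.64625387417254 [-471.84513796   74.05495804  937.93274624] [-0.61589253  0.66159208 -0.31560454  0.28873187]
side 553.8644204497573 304.2033127489631 [  574.73800495 -1018.94791168   961.45550894] [ 0.90928588  0.0018984   0.00237739 -0.41616094]
```

View pics/scene0.png

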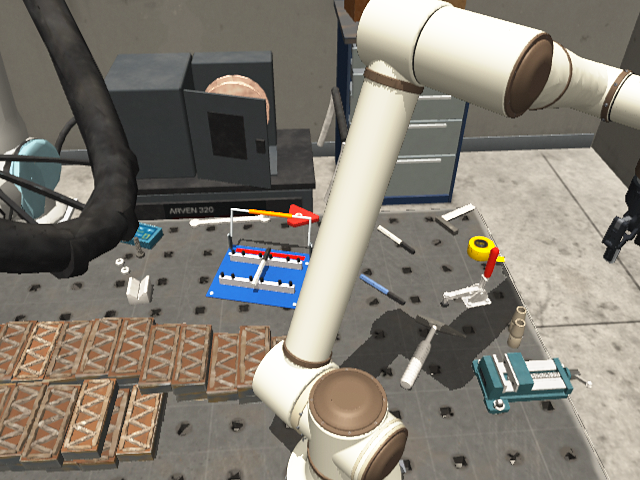

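View pics/side0.png

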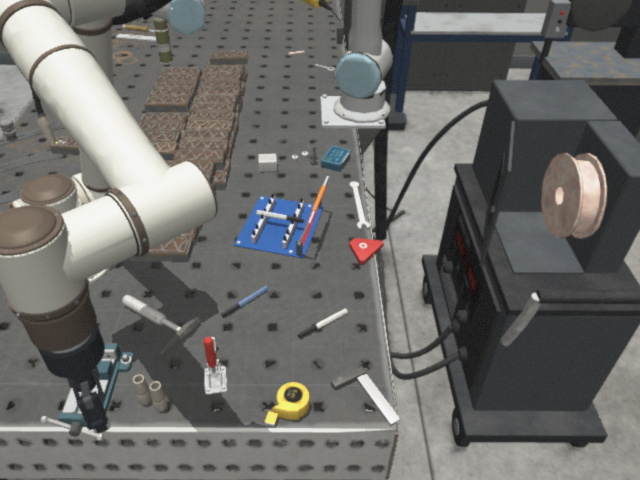

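The scene view shows the rest at about (262,275), the blue marker from (362,276) to its cap at (403,299), and the white marker from (378,228) to its cap at (412,250). The side view shows the blue marker from (267,288) to its cap at (223,315), the white marker from (347,311) to its cap at (302,334), and the keeper's orange sleeve at (315,208). Next I'll get rough positions from both views.

```bash
cat > h.py <<'E'
import numpy as np,cv2,pickle
from scipy.spatial.transform import Rotation as R
from bench import arm,get_image
def cam(d,s=None):
    K=np.array([[d["fx"],0,d["cx"]],[0,d["fy"],d["cy"]],[0,0,1]])
    if "mount" in d:
        T=np.eye(4);T[:3,:3]=R.from_quat(s["ee_rot"]).as_matrix();T[:3,3]=s["position"];T=T@np.array(d["mount"])
        return K,T[:3,:3],T[:3,3]
    return K,R.from_quat(d["orientation"]).as_matrix(),np.array(d["eye"])
def ray(c,p):
    K,M,e=c;v=M@np.linalg.solve(K,[p[0],p[1],1.]);return e,v/np.linalg.norm(v)
def plane(c,p,z):
    e,v=ray(c,p);return e+v*(z-e[2])/v[2]
def tri(obs):
    A=0;b=0;L=[]
    for c,p in obs:
        e,v=ray(c,p);P=np.eye(3)-np.outer(v,v);A=A+P;b=b+P@e;L.append((P,e))
    x=np.linalg.solve(A,b);return x,[round(float(np.linalg.norm(P@(x-e))),1) for P,e in L]
def wrist(name):
    s=arm.read_state();d=get_image("wrist");pickle.dump((d,s),open(name+".pkl","wb"))
    cv2.imwrite(f"pics/{name}.png",d["img"][:,:,::-1]);return d,s
E
python3 - <<'E'
from h import *
np.set_printoptions(precision=1,suppress=True)
a=cam(pickle.load(open("scene0.pkl","rb")));b=cam(pickle.load(open("side0.pkl","rb")))
for n,p,q in [("bluebare",(362,276),(267,288)),("bluecap",(403,299),(223,314)),("wbare",(378,228),(347,311)),("wcap",(412,250),(302,334))]:
    print(n,*tri([(a,p),(b,q)]),plane(a,p,6),plane(b,q,6))
for q in [(264,196),(236,245),(317,255),(326,215)]: print(plane(b,q,4))
d=pickle.load(open("side0.pkl","rb"))["img"];h=cv2.cvtColor(d,cv2.COLOR_RGB2HSV)
m=cv2.inRange(h,(5,150,150),(20,255,255));m[:170]=0;m[290:]=0;m[:,:280]=0
n,l,st,c=cv2.connectedComponentsWithStats(m);print(st,c)
s,dd=arm.read_state(),get_image("wrist");print(np.array(dd["mount"]),dd["fx"])
E
```

```text
bluebare [490.1 -93.3   6.1] [0.1, 0.1] [490.2 -93.2   6. ] [490.  -93.3   6. ]
bluecap [ 397.2 -178.9   12.8] [3.2, 3.2] [ 406.9 -179.1    6. ] [ 394.1 -176.2    6. ]
wbare [ 678.  -161.1    1.8] [0.3, 0.3] [ 673.2 -160.     6. ] [ 677.3 -165.2    6. ]
wcap [ 574.8 -233.9    7.7] [0.7, 0.7] [ 577.5 -234.2    6. ] [ 574.4 -233.2    6. ]
[461.8 278.9   4. ]
[400.9  63.6   4. ]
[611.6  26.7   4. ]
[639.3 191.7   4. ]
[[     0      0    640    480 307103]
 [   313    186     12     25     97]] [[319.5 239.5]
 [318.7 197.5]]
[[  -0.    -0.9   -0.3   80.9]
 [   1.    -0.    -0.     0.9]
 [   0.    -0.3    0.9 -143. ]
 [   0.     0.     0.     1. ]] 359.669261136608
```

>>> drive_tool:
  deltas:
    - [[-3.7, 2.85, -0.8], [0, 0, 0]]
    - [[-3.7, 2.85, -0.8], [0, 0, 0]]
    - [[-3.7, 2.85, -0.8], [0, 0, 0]]
    - [[-3.7, 2.85, -0.8], [0, 0, 0]]
    - [[-3.7, 2.85, -0.8], [0, 0, 0]]
    - [[-3.7, 2.85, -0.8], [0, 0, 0]]
    - [[-3.7, 2.85, -0.8], [0, 0, 0]]
    - [[-3.7, 2.85, -0.8], [0, 0, 0]]
    - [[-3.7, 2.85, -0.8], [0, 0, 0]]
    - [[-3.7, 2.85, -0.8], [0, 0, 0]]
    - [[-3.7, 2.85, -0.8], [0, 0, 0]]
    - [[-3.7, 2.85, -0.8], [0, 0, 0]]

```text
clock: 1.35
position: [523.5, -56.7, 327.6]
ee_rot: [-0.226, 0.974, 0.0, -0.0]
contact_force: [1.2, 0.3, 0.8]
gripper_width: 85.5
grasp_force: 0.0
```

>>> drive_tool:
  deltas:
    - [[0, 0, 0], [0, 0, 0]]
    - [[0, 0, 0], [0, 0, 0]]
    - [[0, 0, 0], [0, 0, 0]]

```text
clock: 1.65
position: [522.7, -59.2, 326.8]
ee_rot: [-0.226, 0.974, 0.0, -0.001]
contact_force: [-0.0, 0.6, -1.1]
gripper_width: 85.5
grasp_force: 0.0
```

```bash
python3 -c "
from h import *
d,s=wrist('w1');print(s['position'],s['ee_rot'],s['joints'])"
```

```text
[522.66902589 -59.1593408  326.83857199] [-2.25643802e-01  9.74209685e-01  8.21407324e-05 -5.98158441e-04] [ 1.95894817e-01  1.60459465e-01 -6.35155054e-02 -1.29470574e-04
 -1.34802228e+00 -1.31145472e+00]
```

View pics/w1.png

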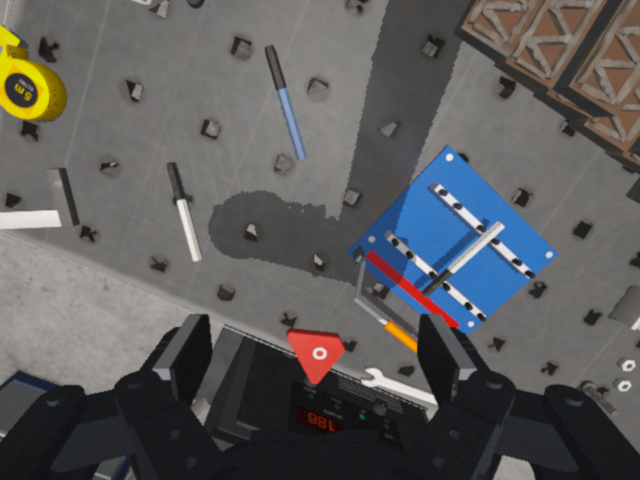

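The wrist view shows the blue marker from its cap at (270,48) to its bare end at (303,158), and the white marker from its cap at (172,165) to its bare end at (197,260). The plate corners are at about (450,147), (556,255), (466,335) and (348,252). The sleeve is at (400,335). I'll take a second wrist view for triangulation.

>>> drive_tool:
  deltas:
    - [[-0.9, 2.9, 1], [0, 0, 0]]
    - [[-0.9, 2.9, 1], [0, 0, 0]]
    - [[-0.9, 2.9, 1], [0, 0, 0]]
    - [[-0.9, 2.9, 1], [0, 0, 0]]
    - [[0, 0, 0], [0, 0, 0]]
    - [[0, 0, 0], [0, 0, 0]]
    - [[0, 0, 0], [0, 0, 0]]

```text
clock: 2.4
position: [504.7, 60.2, 287.8]
ee_rot: [-0.225, 0.974, -0.0, 0.0]
contact_force: [0.0, -0.0, -0.3]
gripper_width: 85.5
grasp_force: 0.0
```

```bash
cat > seg.py <<'E'
from h import *
def blobs(m,a=60):
    n,l,st,c=cv2.connectedComponentsWithStats(m.astype(np.uint8));return [(l==i,st[i],c[i]) for i in range(1,n) if st[i][4]>=a]
def masks(img):
    h=cv2.cvtColor(img,cv2.COLOR_RGB2HSV)
    return dict(blue=cv2.inRange(h,(100,60,60),(125,255,255)),white=cv2.inRange(h,(0,0,165),(180,45,255)),red=cv2.inRange(h,(0,170,100),(4,255,255))|cv2.inRange(h,(174,170,100),(180,255,255)),orange=cv2.inRange(h,(7,170,120),(20,255,255)),dark=cv2.inRange(h,(0,0,0),(180,255,55)))
E
python3 - <<'E'
from seg import *
np.set_printoptions(precision=1,suppress=True)
wrist('w2')
for n in('w1','w2'):
    d,s=pickle.load(open(n+'.pkl','rb'));M=masks(d['img'])
    print(n,s['position'])
    for k in('blue','white','red','orange'):
        for m,st,c in blobs(M[k]):
            if 150>0 and st[4]<15000 and c[1]<400:
                r=cv2.minAreaRect(np.argwhere(m)[:,::-1].astype(np.float32));print(k,st[4],c,'size',np.array(r[1]),'box',cv2.boxPoints(r).round(1).tolist())
E
```

```text
w1 [522.7 -59.2 326.8]
blue 695 [291.5 122.9] size [73.8  9.9] box [[276.29998779296875, 89.4000015258789], [285.79998779296875, 86.5], [307.29998779296875, 157.10000610351562], [297.79998779296875, 160.0]]
blue 11856 [449.  222.4] size [157.  149.1] box [[345.0, 252.3000030517578], [447.1000061035156, 143.6999969482422], [561.5999755859375, 251.1999969482422], [459.5, 359.8999938964844]]
blue 3142 [487.8 279.8] size [56.7 65.1] box [[445.79998779296875, 278.6000061035156], [494.70001220703125, 235.60000610351562], [532.0999755859375, 278.29998779296875], [483.20001220703125, 321.20001220703125]]
blue 688 [394.9 288.4] size [85.9  8.7] box [[359.29998779296875, 264.6000061035156], [364.8999938964844, 257.8999938964844], [430.8999938964844, 312.8999938964844], [425.29998779296875, 319.6000061035156]]
blue 968 [455.  309.9] size [57.3 23.3] box [[425.5, 297.5], [442.0, 281.0], [482.5, 321.5], [466.0, 338.0]]
blue 105 [ 29.4 385.4] size [35.1  3. ] box [[12.300000190734863, 380.8999938964844], [13.300000190734863, 378.0], [46.400001525878906, 389.8999938964844], [45.400001525878906, 392
[... 5898 characters left out ...]
374.20001220703125], [581.2000122070312, 379.6000061035156], [576.2000122070312, 389.6000061035156]]
red 1222 [332.  276.5] size [133.1   9.7] box [[277.79998779296875, 239.5], [283.79998779296875, 231.89999389648438], [388.1000061035156, 314.6000061035156], [382.1000061035156, 322.20001220703125]]
red 1882 [233.5 346.9] size [53.7 56.1] box [[204.1999969482422, 377.20001220703125], [210.39999389648438, 321.5], [263.70001220703125, 327.3999938964844], [257.5, 383.20001220703125]]
orange 731 [321.2 341. ] size [102.4  10.6] box [[276.3999938964844, 314.79998779296875], [282.79998779296875, 306.29998779296875], [364.70001220703125, 367.79998779296875], [358.29998779296875, 376.20001220703125]]
```

View pics/w2.png

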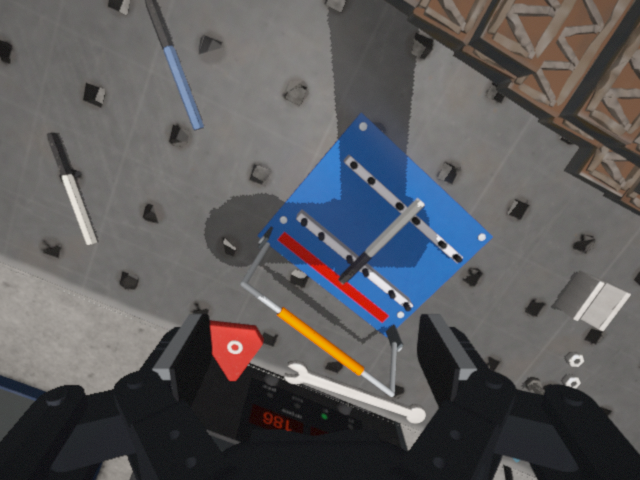

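The second wrist view shows the whole rest, with plate corners at about (363,114), (493,240), (388,335) and (262,233). The red strip is centred at (332,276), the sleeve at (321,341), and the stored marker runs from its cap at (343,278) to (420,203). Next I'll triangulate these from both wrist views.

```bash
cat >> seg.py <<'E'
def quad(img,seed):
    M=masks(img)['blue'];K=np.ones((25,25),np.uint8)
    m=cv2.morphologyEx(M,cv2.MORPH_CLOSE,K)
    n,l,st,c=cv2.connectedComponentsWithStats(m);m=(l==l[seed[1],seed[0]])&(M>0)
    pts=np.argwhere(m)[:,::-1].astype(np.int32)
    return cv2.approxPolyN(cv2.convexHull(pts),4,ensure_convex=True).reshape(-1,2).astype(float)
def axis(img,lo,hi,kind):
    "ends of a marker: barrel blob + its dark cap inside the box lo..hi; returns centroid line ends"
    M=masks(img);b=M[kind].copy();g=img.max(2)<75
    w=np.zeros(g.shape,bool);w[lo[1]:hi[1],lo[0]:hi[0]]=1
    def big(m):
        B=blobs(m&w,30);return max(B,key=lambda t:t[1][4])
    bb,_,cb=big(b>0);cc,_,cd=big(g)
    p=np.argwhere(bb)[:,::-1].astype(np.float32);vx,vy,x0,y0=cv2.fitLine(p,cv2.DIST_L2,0,.01,.01).ravel()
    u=np.array([vx,vy]);u=u if u@(cb-cd)>0 else -u;o=np.array([x0,y0])
    q=np.argwhere(cc)[:,::-1];tb=(p-o)@u;tc=(q-o)@u
    return o+u*(tc.min()-.5),o+u*(tb.max()+.5),o+u*(tb.min())
E
python3 - <<'E'
from seg import *
np.set_printoptions(precision=1,suppress=True)
W=[pickle.load(open(n+'.pkl','rb')) for n in('w1','w2')];C=[cam(*w) for w in W]
for w,c,sd in zip(W,C,[(440,220),(390,190)]):
    q=quad(w[0]['img'],sd);P=np.array([plane(c,p,4)[:2] for p in q]);print(q.tolist(),P.tolist(),np.linalg.norm(P-np.roll(P,-1,0),axis=1))
bl=[axis(W[0][0]['img'],(250,35),(320,170),'blue'),axis(W[1][0]['img'],(135,0),(215,140),'blue')]
wl=[axis(W[0][0]['img'],(155,150),(215,275),'white'),axis(W[1][0]['img'],(35,120),(110,260),'white')]
st=[axis(W[0][0]['img'],(425,215),(515,290),'white')]
for nm,A in (('blue',bl),('white',wl)):
    print(nm,A)
    for i,e in enumerate(('cap','bare','join')):
        print(e,*tri([(C[0],A[0][i]),(C[1],A[1][i])]),plane(C[0],A[0][i],5.5),plane(C[1],A[1][i],5.5))
# red strip ends, orange
print('redc',tri([(C[0],(409.3,287.8)),(C[1],(332,276.5))]))
print('redA',tri([(C[0],(367.8,253.1)),(C[1],(280.8,235.7))]),'redB',tri([(C[0],(456.1,327.3)),(C[1],(385.1,318.4))]))
S=pickle.load(open('side0.pkl','rb'));cs=cam(S)
m=masks(S['img'])['orange'];m[:170]=0;m[290:]=0;m[:,:280]=0
p=np.argwhere(m)[:,::-1];print('side orange',p[p[:,1].argmin()],p[p[:,1].argmax()],p.mean(0))
A0,A1=(279.6,310.5),(361.5,372)
print(tri([(C[1],(321.2,341)),(cs,(318.7,197.5))]))
E
```

```text
[[456.0, 345.0], [345.0, 253.0], [447.0, 143.0], [560.0, 254.0]] [[636.0678039043381, 234.428043499311], [579.4112382114188, 16.76339386432724], [394.51706594861406, 63.579778080412154], [450.77299350890223, 283.0550493576983]] [224.9 190.7 226.6 191.6]
[[386.0, 338.0], [255.0, 236.0], [361.0, 111.0], [494.0, 237.0]] [[636.004989340867, 234.24474368747082], [580.3153783780195, 16.219634765002404], [394.7523291808934, 65.25431239612138], [451.48182558462287, 283.12770990122146]] [225.  191.9 225.1 190.9]
blue [(array([268.5,  46.2]), array([302.3, 159.1], dtype=float32), array([281. ,  87.9], dtype=float32)), (array([149.8,   0.3]), array([198.7, 128.8], dtype=float32), array([167.1,  45.6], dtype=float32))]
cap [ 394.6 -180.1    1.2] [1.1, 1.1] [ 394.1 -179.5    5.5] [ 396.  -177.9    5.5]
bare [491.4 -90.1   5.3] [0.0, 0.0] [491.4 -90.1   5.5] [491.4 -90.    5.5]
join [ 427.8 -148.2    7. ] [0.3, 0.3] [ 428.  -148.4    5.5] [ 427.5 -148.9    5.5]
white [(array([170. , 162.2]), array([196.9, 261. ], dtype=float32), array([180.2, 199.4], dtype=float32)), (array([ 49.8, 132.2]), array([ 91.3, 243.8], dtype=float32), array([ 65.4, 174.1], dtype=float32))]
cap [ 567.3 -237.4    9.3] [0.0, 0.0] [ 568.3 -238.6    5.5] [ 568.5 -239.8    5.5]
bare [ 676.8 -161.2    9.2] [0.4, 0.4] [ 679.1 -161.7    5.5] [ 678.5 -162.9    5.5]
join [ 605.9 -210.1    9.9] [0.4, 0.4] [ 607.8 -211.2    5.5] [ 607.3 -212.6    5.5]
redc (array([590.3, 129.1,  -7.8]), [1.1, 1.1])
redA (array([565.6,  44.8,   4.8]), [0.1, 0.1]) redB (array([611. , 219. ,   2.3]), [0.1, 0.1])
side orange [322 187] [314 209] [319.2 197.6]
(array([614.9, 122.7, 115.2]), [0.3, 0.3])
```

```bash
cat >> seg.py <<'E'
def proj(c,P):
    K,M,e=c;v=K@(M.T@(np.asarray(P,float)-e));return v[:2]/v[2]
O=np.array([515.4,149.6,0]);YAW=np.radians(-14.45)
X=np.array([np.cos(YAW),np.sin(YAW),0]);Y=np.array([-X[1],X[0],0]);Z=np.array([0,0,1.])
E
python3 - <<'E'
from seg import *
np.set_printoptions(precision=1,suppress=True)
W=[pickle.load(open(n+'.pkl','rb')) for n in('w1','w2')];C=[cam(*w) for w in W]
res=[]
for x in(-42,42):
  for y in(-83,-57,-13,13,57,83):
    P=O+x*X+y*Y+33*Z;obs=[]
    for w,c in zip(W,C):
        p=proj(c,P);g=(w[0]['img'].max(2)<70)
        B=[b for b in blobs(g,12) if np.hypot(*(b[2]-p))<7 and b[1][4]<150]
        if B:
            b=min(B,key=lambda b:np.hypot(*(b[2]-p)));obs.append((c,b[2]))
    if len(obs)==2:
        t,e=tri(obs);r=t-O;q=[plane(*o,33)-O for o in obs]
        print((x,y),'tri rack',np.array([r@X,r@Y,r[2]]),e,'z33',[(round(a@X,1),round(a@Y,1)) for a in q]);
    else: print((x,y),len(obs),[ (round((plane(*o,33)-O)@X,1),round((plane(*o,33)-O)@Y,1)) for o in obs])
E
```

```text
(-42, -83) 1 [(np.float64(-47.3), np.float64(-82.7))]
(-42, -57) 1 [(np.float64(-47.3), np.float64(-56.8))]
(-42, -13) tri rack [-47.1 -12.9  32.1] [0.1, 0.1] z33 [(np.float64(-47.2), np.float64(-13.4)), (np.float64(-47.0), np.float64(-13.1))]
(-42, 13) tri rack [-47.1  12.7  33.2] [0.1, 0.1] z33 [(np.float64(-47.0), np.float64(12.9)), (np.float64(-47.2), np.float64(12.7))]
(-42, 57) tri rack [-47.   57.4  31. ] [0.1, 0.1] z33 [(np.float64(-46.9), np.float64(55.9)), (np.float64(-47.0), np.float64(56.4))]
(-42, 83) tri rack [-46.8  81.1  35.3] [0.0, 0.0] z33 [(np.float64(-47.0), np.float64(82.8)), (np.float64(-46.8), np.float64(82.3))]
(42, -83) tri rack [ 37.  -82.8  32. ] [0.1, 0.1] z33 [(np.float64(36.9), np.float64(-83.3)), (np.float64(36.9), np.float64(-82.9))]
(42, -57) tri rack [ 36.9 -56.8  31.5] [0.0, 0.0] z33 [(np.float64(36.7), np.float64(-57.4)), (np.float64(36.6), np.float64(-57.1))]
(42, -13) 0 []
(42, 13) tri rack [37.4 14.2 28.6] [0.0, 0.0] z33 [(np.float64(37.0), np.float64(11.5)), (np.float64(36.4), np.float64(12.4))]
(42, 57) tri rack [37.4 57.5 30.9] [0.1, 0.1] z33 [(np.float64(37.1), np.float64(55.9)), (np.float64(37.0), np.float64(56.5))]
(42, 83) tri rack [36.8 82.3 33.3] [0.2, 0.2] z33 [(np.float64(36.9), np.float64(82.6)), (np.float64(36.7), np.float64(82.3))]
```

```bash
cat >> seg.py <<'E'
O=np.array([510.5,150.7,0])
def go(x,y,z,yaw):
    s=arm.read_state();M=R.from_quat(s['ee_rot']).as_matrix();y0=np.degrees(np.arctan2(M[1,0],M[0,0]))
    t=-((yaw-y0+180)%360-180);a=np.radians(yaw);xa=np.array([np.cos(a),np.sin(a),0]);ya=np.array([np.sin(a),-np.cos(a),0])
    d=np.array([x,y,z])-s['position']
    print('yaw now %.1f turn about tool z %.1f; then shift cm x %.2f y %.2f z %.2f'%(y0,t,d@xa/10,d@ya/10,-d[2]/10),'tilt',np.round(M[:,2],3),'pos',s['position'].round(1))
E
python3 -c "
from seg import *
go(442.8,-135,120,-137.3)"
```

```text
yaw now -154.0 turn about tool z -16.7; then shift cm x 17.79 y -10.14 z 16.78 tilt [ 0.001  0.    -1.   ] pos [504.7  60.2 287.8]
```

>>> drive_tool:
  deltas:
    - [[0, 0, 1], [0, 0, -5.57]]
    - [[0, 0, 1], [0, 0, -5.57]]
    - [[0, 0, 1], [0, 0, -5.57]]
    - [[2.54, -1.45, 1.97], [0, 0, 0]]
    - [[2.54, -1.45, 1.97], [0, 0, 0]]
    - [[2.54, -1.45, 1.97], [0, 0, 0]]
    - [[2.54, -1.45, 1.97], [0, 0, 0]]
    - [[2.54, -1.45, 1.97], [0, 0, 0]]
    - [[2.54, -1.45, 1.97], [0, 0, 0]]
    - [[2.54, -1.45, 1.97], [0, 0, 0]]
    - [[0, 0, 0], [0, 0, 0]]
    - [[0, 0, 0], [0, 0, 0]]
  claw: 4.0

```text
clock: 3.65
position: [443.1, -135.2, 119.6]
ee_rot: [-0.364, 0.931, -0.0, 0.0]
contact_force: [0.9, 0.5, 0.4]
gripper_width: 39.8
grasp_force: 0.0
```

Run:
```python
from seg import *
np.set_printoptions(precision=1,suppress=True)
d,s=wrist('w3');c=cam(d,s);print(s['position'])
P=np.array([442.8,-135,5.5]);u=np.array([np.cos(np.radians(42.7)),np.sin(np.radians(42.7)),0])
print([proj(c,P+k*u) for k in(-66,0,66)])
for m,st,cc in blobs(masks(d['img'])['blue'],200):
    r=cv2.minAreaRect(np.argwhere(m)[:,::-1].astype(np.float32));b=cv2.boxPoints(r);print(st,cc,b.tolist(),[plane(c,p,5.5)[:2] for p in b])
```

```text
[ 443.1 -135.2  119.6]
[array([313.5, 148.2]), array([313.6, 239.4]), array([313.7, 317.5])]
[ 306  216   17  105 1686] [313.7 267.3] [[306.0, 216.0], [322.0, 216.0], [322.0, 320.0], [306.0, 320.0]] [array([ 433.4, -151.3]), array([ 425.4, -142.6]), array([488.5, -83.8]), array([497.2, -93.3])]
[ 490  353   81   84 2057] [529.2 387.4] [[488.6541442871094, 370.656494140625], [512.1459350585938, 341.7435302734375], [593.124755859375, 407.538818359375], [569.6329956054688, 436.4517822265625]] [array([428. ,  53.8]), array([396.8,  45.6]), array([389.9, 152.4]), array([423.1, 164.7])]
[  0 416  33  55 261] [ 14.2 438.1] [[-1.6532732112853072e-15, 416.0], [32.0, 416.0], [32.0, 470.0], [0.0, 470.0]] [array([ 754.5, -229.1]), array([ 735.1, -208. ]), array([ 792.9, -176.2]), array([ 813.5, -198.6])]
[ 427  426   50   54 1457] [444.8 458.5] [[407.8399658203125, 441.1199951171875], [433.5999755859375, 421.79998779296875], [476.32000732421875, 478.760009765625], [450.55999755859375, 498.08001708984375]] [array([527. ,  60.1]), array([496.1,  60.7]), array([514. , 142.6]), array([547.4, 143.9])]
```

View pics/w3.png

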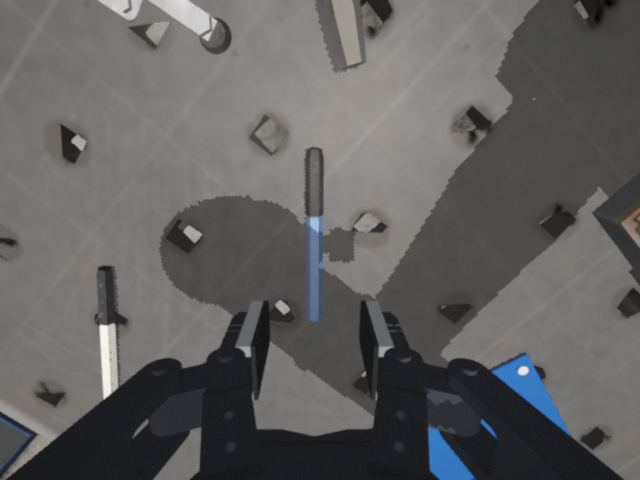

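The blue marker appears vertical in the wrist view at column 314. Its cap end is at row 148 and its bare end at row 320, within 2 px of the prediction, so I'll descend and grip.

>>> drive_tool:
  deltas:
    - [[0, 0, 3.5], [0, 0, 0]]
    - [[0, 0, 3.5], [0, 0, 0]]
    - [[0, 0, 3], [0, 0, 0]]
    - [[0.05, 0, 1.6], [0, 0, 0]]
    - [[0, 0, 0], [0, 0, 0]]
    - [[0, 0, 0], [0, 0, 0]]

```text
clock: 4.3
position: [444.2, -133.9, 4.3]
ee_rot: [-0.366, 0.931, -0.0, 0.001]
contact_force: [0.5, 0.8, -0.5]
gripper_width: 40.0
grasp_force: 0.0
```

>>> drive_tool:
  deltas:
    - [[0, 0, 0], [0, 0, 0]]
    - [[0, 0, 0], [0, 0, 0]]
    - [[0, 0, 0], [0, 0, 0]]
    - [[0, 0, 0], [0, 0, 0]]
    - [[0, 0, 0], [0, 0, 0]]
  claw: 0.6

```text
clock: 4.8
position: [443.9, -134.1, 4.9]
ee_rot: [-0.365, 0.931, -0.001, 0.002]
contact_force: [-0.3, 2.4, 4.5]
gripper_width: 8.5
grasp_force: 58.7
```

>>> drive_tool:
  deltas:
    - [[0, 0, -1], [0, 0, 0]]
    - [[0, 0, -3], [0, 0, 0]]
    - [[0, 0, -3], [0, 0, 0]]
    - [[0, 0, -3], [0, 0, 0]]
    - [[0, 0, 0], [0, 0, 0]]

```text
clock: 5.3
position: [445.8, -134.4, 108.3]
ee_rot: [-0.366, 0.931, -0.002, 0.005]
contact_force: [0.5, 0.4, -0.1]
gripper_width: 8.8
grasp_force: 58.8
```

Run:
```python
from seg import *
d,s=wrist('w4');print(s['position'],s['gripper_width'],s['grasp_force'])
b=max(blobs(masks(d['img'])['blue'][:, 250:380],100),key=lambda b:b[1][4]);print(b[1],b[2])
```

```text
[ 445.76354883 -134.42817742  108.33927446] 8.812401992915891 58.76545362174511
[  50  277   29  160 3632] [ 64.10737885 356.77588106]
```

View pics/w4.png

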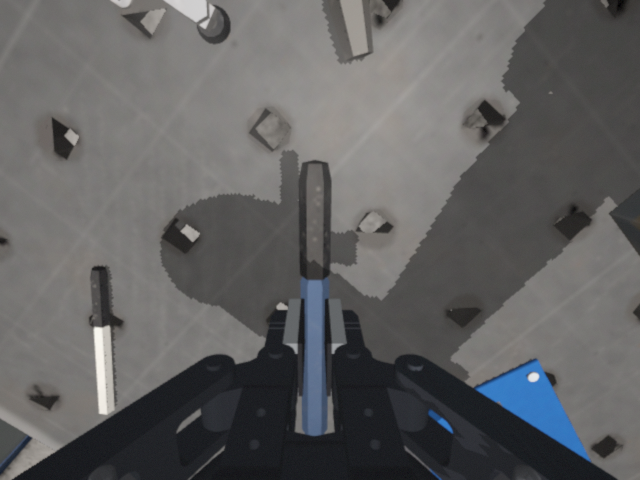

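The blue marker is held, with its cap end at row 161, the cap joint at row 277 and the bare end at row 436. Next I'll check its height and tilt in the grip.

Run:
```python
from seg import *
from scipy.optimize import least_squares
d,s=pickle.load(open('w4.pkl','rb'));M=np.array(d['mount']);c=(cam(d,s)[0],M[:3,:3],M[:3,3])
o=[(314,161),(314,277.),(314,436)]
def f(q):
    x,y,z,t=q;u=np.array([np.cos(t),0,np.sin(t)]);m=np.array([x,y,z])
    return np.concatenate([proj(c,m+k*u)-p for k,p in zip((66.5,21.5,-66.5),o)])
for z0 in(-5,):
    r=least_squares(f,[0,0,z0,0]);print('tool: x y z tilt',r.x.round(2),np.degrees(r.x[3]).round(1),r.fun.round(1))
go(528,218.5,108,-14.45)
```

```text
tool: x y z tilt [  3.04   0.78 -11.11  -0.09] -5.0 [-0.1  0.   0.  -0.   0.1  0. ]
yaw now -137.2 turn about tool z -122.7; then shift cm x -0.69 y -36.25 z -0.18 tilt [ 0.007  0.    -1.   ] pos [ 444.2 -134.3  106.2]
```

>>> drive_tool:
  deltas:
    - [[0, 0, 0], [0, 0, -8.18]]
    - [[0, 0, 0], [0, 0, -8.18]]
    - [[0, 0, 0], [0, 0, -8.18]]
    - [[0, 0, 0], [0, 0, -8.18]]
    - [[0, 0, 0], [0, 0, -8.18]]
    - [[0, 0, 0], [0, 0, -8.18]]
    - [[0, 0, 0], [0, 0, -8.18]]
    - [[0, 0, 0], [0, 0, -8.18]]
    - [[0, 0, 0], [0, 0, -8.18]]
    - [[0, 0, 0], [0, 0, -8.18]]
    - [[0, 0, 0], [0, 0, -8.18]]
    - [[0, 0, 0], [0, 0, -8.18]]

```text
clock: 6.55
position: [441.7, -134.3, 102.6]
ee_rot: [0.944, -0.331, -0.001, 0.0]
contact_force: [0.2, 0.0, -1.3]
gripper_width: 8.6
grasp_force: 58.8
```

>>> drive_tool:
  deltas:
    - [[0, 0, 0], [0, 0, -8.18]]
    - [[0, 0, 0], [0, 0, -8.18]]
    - [[0, 0, 0], [0, 0, -8.18]]
    - [[0, -2, 0], [0, 0, 0]]
    - [[0, -4, 0], [0, 0, 0]]
    - [[0, -4, 0], [0, 0, 0]]
    - [[0, -4, 0], [0, 0, 0]]
    - [[0, -4, 0], [0, 0, 0]]
    - [[0, -4, 0], [0, 0, 0]]
    - [[0, -4, 0], [0, 0, 0]]
    - [[-0.7, -4, 0], [0, 0, 0]]
    - [[0, -4, 0], [0, 0, 0]]

```text
clock: 7.75
position: [519.6, 197.8, 102.4]
ee_rot: [0.992, -0.126, -0.001, 0.001]
contact_force: [1.5, 1.1, -0.5]
gripper_width: 8.7
grasp_force: 58.8
```

>>> drive_tool:
  deltas:
    - [[0, -2.25, 0], [0, 0, 0]]
    - [[0, 0, 0], [0, 0, 0]]
    - [[0, 0, 0], [0, 0, 0]]
    - [[0, 0, 0], [0, 0, 0]]

```text
clock: 8.15
position: [525.7, 217.2, 102.8]
ee_rot: [0.992, -0.126, -0.001, 0.001]
contact_force: [0.6, -0.4, -0.2]
gripper_width: 8.6
grasp_force: 58.8
```

Run:
```python
from seg import *
d,s=wrist('w5');print(s['gripper_width'],s['grasp_force']);go(528,218.5,60,-14.45)
S=get_image('side');pickle.dump(S,open('side5.pkl','wb'));D=get_image('scene');pickle.dump(D,open('scene5.pkl','wb'))
a=S['img'][150:270,200:360];b=D['img'][190:310,190:350]
v=lambda i:cv2.resize(i,None,fx=4,fy=4,interpolation=cv2.INTER_CUBIC)[:300*2,:]
f=np.hstack([cv2.resize(a,(400,300),interpolation=cv2.INTER_CUBIC),cv2.resize(b,(400,300),interpolation=cv2.INTER_CUBIC)])
w=cv2.resize(d['img'],(400,300));g=np.hstack([w,np.zeros_like(w)])
cv2.imwrite('pics/m5.png',np.vstack([f,g])[:,:,::-1])
```

```text
8.629116110179293 58.79876799881458
yaw now -14.5 turn about tool z -0.1; then shift cm x 0.17 y -0.18 z 4.30 tilt [-0.001 -0.001 -1.   ] pos [525.9 217.1 103. ]
```

View pics/m5.png

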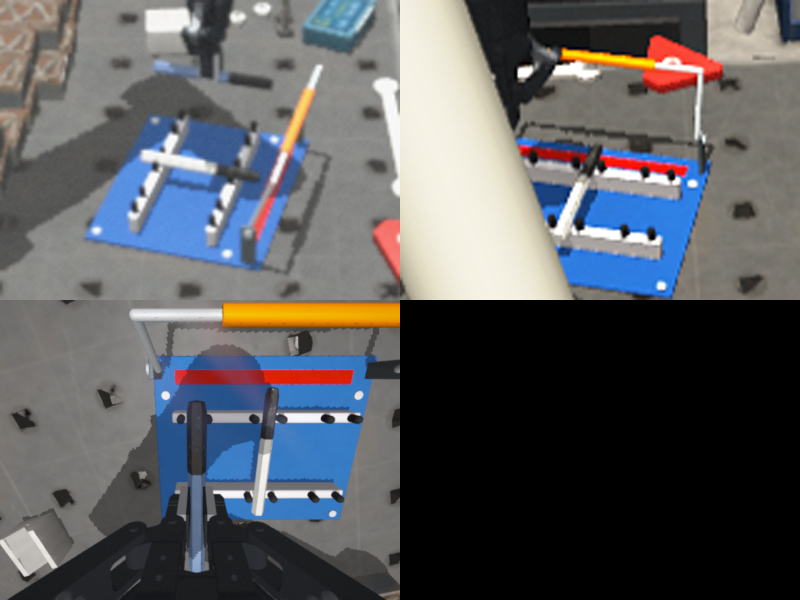

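The crops show the blue marker held over the left lane, roughly level, with its cap towards the strip. In side-view pixels the bare end is at about (262,176) and the cap end at (308,183). In the wrist view the cap end is at about (315,163) and the bare end at (314,434). I'll triangulate it and check the V block's clearance.

Run:
```python
from seg import *
np.set_printoptions(precision=1,suppress=True)
d,s=pickle.load(open('w5.pkl','rb'));c=cam(d,s);cs=cam(pickle.load(open('side5.pkl','rb')))
g=d['img'][:, 300:330].astype(int)
for r in list(range(154,172,2))+list(range(426,446,2)): print(r,d['img'][r,314],end=' ')
T=s['position']
E=[tri([(c,p),(cs,q)]) for p,q in (((314.5,162),(308.4,183.2)),((314,434),(262,176.4)))]
for e in E: print('\n',e[0],e[1],'rack',(e[0]-O)@X,(e[0]-O)@Y,'tool dz',e[0][2]-T[2])
print('len',np.linalg.norm(E[0][0]-E[1][0]),'TCP rack',(T-O)@X,(T-O)@Y,T[2])
v=plane(cs,(267,162),18)-O;print('vblock rack',v@X,v@Y)
```

```text
154 [ 46  84 139] 156 [ 47  85 138] 158 [ 46  81 136] 160 [44 57 88] 162 [42 40 54] 164 [61 58 69] 166 [66 64 73] 168 [69 66 75] 170 [65 65 74] 426 [138 164 200] 428 [138 165 200] 430 [136 163 199] 432 [136 162 199] 434 [134 160 197] 436 [63 74 94] 438 [27 30 31] 440 [27 30 32] 442 [25 24 28] 444 [27 29 29] 
 [590.1 200.9 104.7] [0.8, 0.8] rack 64.52244977984306 68.47357096596593 tool dz 1.9417197712661647

 [462.5 234.1 104.1] [1.0, 1.0] rack -67.34039294121267 68.79624668788927 tool dz 1.3268583366853903
len 131.86467102557506 TCP rack -1.8525641329750542 68.17013039624571 102.80257719876462
vblock rack -117.75502031062629 265.5451492136319
```

>>> drive_tool:
  deltas:
    - [[0.13, -0.18, 1.5], [0, 0, 0]]
    - [[0, 0, 2.5], [0, 0, 0]]
    - [[0, 0, 0.8], [0, 0, 0]]
    - [[0, 0, 0], [0, 0, 0]]
    - [[0, 0, 0], [0, 0, 0]]
    - [[0, 0, 0], [0, 0, 0]]

```text
clock: 8.9
position: [529.0, 220.2, 56.6]
ee_rot: [0.992, -0.126, 0.001, -0.001]
contact_force: [0.7, -0.3, -0.2]
gripper_width: 8.7
grasp_force: 58.8
```

Run:
```python
from seg import *
d,s=wrist('w6');go(527.5,218.6,31.5,-14.45)
cv2.imwrite('pics/c6.png',cv2.resize(d['img'][100:480,140:600],None,fx=1.6,fy=1.57)[:,:,::-1])
```

```text
yaw now -14.5 turn about tool z -0.0; then shift cm x -0.10 y 0.20 z 2.51 tilt [ 0.002  0.001 -1.   ] pos [528.9 220.3  56.6]
```

View pics/c6.png

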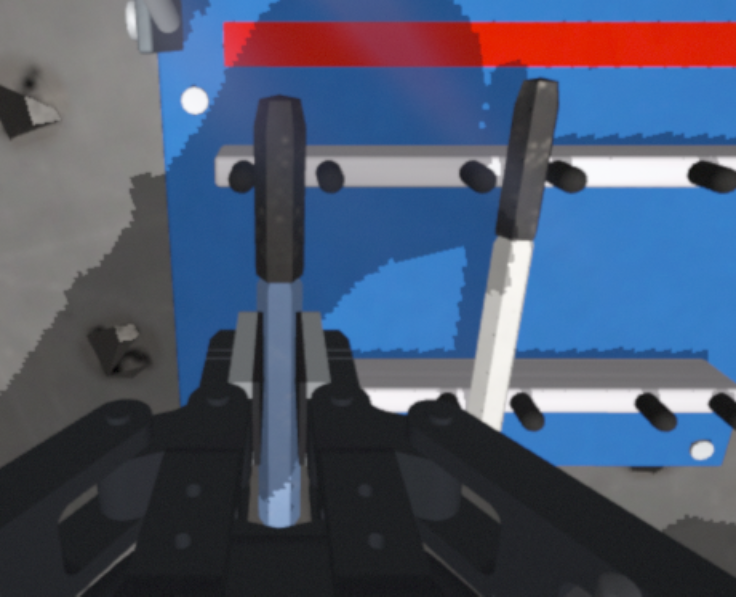

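The crop shows the blue marker poised between the left lane's far pegs, which are at crop (242,176) and (330,176). I'll measure its sideways offset from them.

Run:
```python
from seg import *
d,s=pickle.load(open('w6.pkl','rb'));c=cam(d,s);T=s['position']
M=R.from_quat(s['ee_rot']).as_matrix()
for y in(57,83,13,-13):
    p=proj(c,O+42*X+y*Y+33*Z)
    B=[b for b in blobs(d['img'].max(2)<60,40) if np.hypot(*(b[2]-p))<20 and b[1][4]<900]
    for b in B:
        q=plane(c,b[2],33);print(y,p.round(1),b[2].round(1),b[1][4],'tool',(M.T@(q-T)).round(1),'rack',((q-O)@X).round(1),((q-O)@Y).round(1))
print('marker in tool y at cap', (M.T@(plane(c,(314.4,211),58)-T)).round(1), T, arm.read_state()['position'])
```

```text
57 [347.2 212.4] [345.7 212.1] 234 tool [41.6 14.3 23.7] rack 42.2 57.7
13 [440.1 212.4] [437.4 212.4] 269 tool [41.4 57.7 23.6] rack 42.0 14.3
-13 [495.  212.4] [492.  211.7] 315 tool [41.7 83.6 23.5] rack 42.3 -11.6
marker in tool y at cap [47.8 -0.6 -1.3] [529.01887629 220.24696411  56.61049182] [528.91282674 220.26341003  56.56433646]
```

>>> drive_tool:
  deltas:
    - [[-0.1, 0.15, 0.5], [0, 0, 0]]
    - [[0, 0, 0.8], [0, 0, 0]]
    - [[0, 0, 0.8], [0, 0, 0]]
    - [[0, 0, 0.4], [0, 0, 0]]
    - [[0, 0, 0], [0, 0, 0]]
    - [[0, 0, 0], [0, 0, 0]]

```text
clock: 9.55
position: [526.3, 218.3, 30.9]
ee_rot: [0.992, -0.126, -0.001, 0.001]
contact_force: [-3.5, -1.1, 7.7]
gripper_width: 8.6
grasp_force: 59.8
```

>>> drive_tool:
  deltas:
    - [[0, 0, 0], [0, 0, 0]]
    - [[0, 0, 0], [0, 0, 0]]
    - [[0, 0, 0], [0, 0, 0]]
    - [[0, 0, -1.5], [0, 0, 0]]
    - [[0, 0, -3], [0, 0, 0]]
    - [[0, 0, -5], [0, 0, 0]]
    - [[0, 0, -5], [0, 0, 0]]
    - [[0, 0, 0], [0, 0, 0]]
    - [[0, 0, 0], [0, 0, 0]]
  claw: 3.0

```text
clock: 10.45
position: [527.3, 219.1, 176.7]
ee_rot: [0.992, -0.126, 0.001, -0.001]
contact_force: [-0.2, -0.9, 0.3]
gripper_width: 30.1
grasp_force: 0.0
```

Run:
```python
from seg import *
np.set_printoptions(precision=1,suppress=True)
d,s=wrist('w7');c=cam(d,s);go(622.8,-200.2,160,-145)
for b in blobs(masks(d['img'])['blue'],150):
    P=plane(c,b[2],31.5)-O;print(b[1],b[2],P@X,P@Y)
B=[b for b in blobs(masks(d['img'])['blue'],150) if abs(b[2][0]-314)<30 and b[1][4]<6000]
cv2.imwrite('pics/c7.png',d['img'][:,:,::-1])
```

```text
yaw now -14.5 turn about tool z 130.5; then shift cm x 16.13 y -39.82 z 1.50 tilt [-0.  0. -1.] pos [526.5 218.5 175. ]
[  0  94  10  70 272] [  3.7 132.7] 74.97178781547827 309.3195115836049
[  266    99   273   211 38490] [393.7 204.8] 18.622633952778322 6.686297967525987
```

View pics/c7.png

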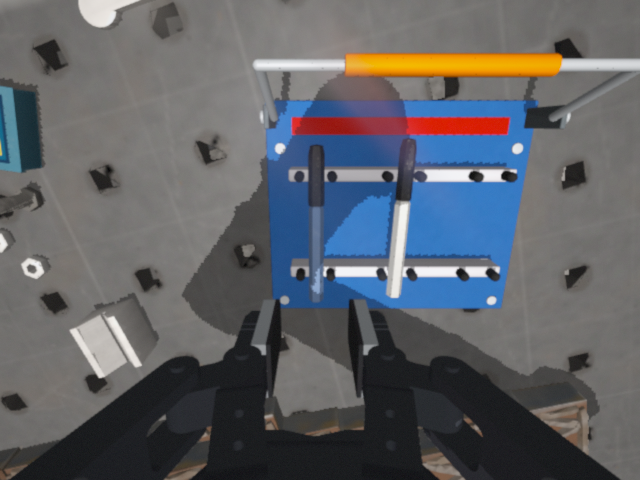

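The blue marker lies between both peg pairs of the left lane, from its cap end at (317,145) to its bare end at (317,301), with the cap towards the strip. Now the white marker.

>>> drive_tool:
  deltas:
    - [[0, 0, 0], [0, 0, 8.16]]
    - [[0, 0, 0], [0, 0, 8.16]]
    - [[0, 0, 0], [0, 0, 8.16]]
    - [[0, 0, 0], [0, 0, 8.16]]
    - [[0, 0, 0], [0, 0, 8.16]]
    - [[0, 0, 0], [0, 0, 8.16]]
    - [[0, 0, 0], [0, 0, 8.16]]
    - [[0, 0, 0], [0, 0, 8.16]]
    - [[0, 0, 0], [0, 0, 8.16]]
    - [[0, 0, 0], [0, 0, 8.16]]
    - [[0, 0, 0], [0, 0, 8.16]]
    - [[0, 0, 0], [0, 0, 8.16]]
  claw: 4.0

```text
clock: 11.7
position: [526.0, 218.0, 172.9]
ee_rot: [-0.554, 0.833, -0.0, -0.002]
contact_force: [-0.1, -0.1, 0.2]
gripper_width: 40.1
grasp_force: 0.0
```

>>> drive_tool:
  deltas:
    - [[0, 0, 0], [0, 0, 8.16]]
    - [[0, 0, 0], [0, 0, 8.16]]
    - [[0, 0, 0], [0, 0, 8.16]]
    - [[0, 0, 0], [0, 0, 8.16]]
    - [[1.6, -4, 0], [0, 0, 0]]
    - [[1.6, -4, 0], [0, 0, 0]]
    - [[1.6, -4, 0], [0, 0, 0]]
    - [[1.6, -4, 0], [0, 0, 0]]
    - [[1.6, -4, 0], [0, 0, 0]]
    - [[1.6, -4, 0], [0, 0, 0]]
    - [[1.6, -4, 0], [0, 0, 0]]
    - [[1.6, -4, 0], [0, 0, 0]]

```text
clock: 12.9
position: [604.5, -118.7, 172.9]
ee_rot: [-0.3, 0.954, 0.001, -0.002]
contact_force: [0.7, 0.8, -0.6]
gripper_width: 40.1
grasp_force: 0.0
```

>>> drive_tool:
  deltas:
    - [[1.6, -4, 0.7], [0, 0, 0]]
    - [[1.7, -3.9, 0.8], [0, 0, 0]]
    - [[0, 0, 0], [0, 0, 0]]
    - [[0, 0, 0], [0, 0, 0]]
    - [[0, 0, 0], [0, 0, 0]]

```text
clock: 13.4
position: [623.1, -199.8, 159.2]
ee_rot: [-0.301, 0.954, 0.001, -0.001]
contact_force: [0.4, 0.3, 0.5]
gripper_width: 40.2
grasp_force: 0.0
```

Run:
```python
from seg import *
np.set_printoptions(precision=1,suppress=True)
d,s=pickle.load(open('w7.pkl','rb'));c=cam(d,s)
for p in((317,145),(317,301)): q=plane(c,p,31.5)-O;print('blue placed',q@X,q@Y)
d,s=wrist('w8');c=cam(d,s);print(s['position'])
P=np.array([622.8,-200.2,5.5]);u=np.array([np.cos(np.radians(35)),np.sin(np.radians(35)),0])
print([proj(c,P+k*u) for k in(-66,0,66)])
A=axis(d['img'],(280,90),(350,380),'white')
W=[plane(c,a,5.5) for a in A];print(A,W,'len',np.linalg.norm(W[0]-W[1]),'mid',(W[0]+W[1])/2,np.degrees(np.arctan2(*(W[1]-W[0])[1::-1])))
m=(W[0]+W[1])/2;go(m[0],m[1],4,np.degrees(np.arctan2(*(W[0]-W[1])[1::-1])))
```

```text
blue placed 65.6394219215438 69.16789179501569
blue placed -68.26383054987421 68.96469025695522
[ 623.1 -199.8  159.2]
[array([312.6, 145.3]), array([312.7, 225.5]), array([312.8, 295.6])]
(array([312.3, 368.3]), array([313.5, 204.5], dtype=float32), array([312.8, 297. ], dtype=float32)) [array([ 741.6, -117.7,    5.5]), array([ 607.5, -210.1,    5.5]), array([ 678.1, -161.5,    5.5])] len 162.87994976078895 mid [ 674.6 -163.9    5.5] -145.44742154970524
yaw now -145.0 turn about tool z -179.5; then shift cm x 6.23 y -0.03 z 15.58 tilt [-0.  0. -1.] pos [ 623.4 -199.4  159.8]
```

>>> drive_tool:
  deltas:
    - [[0, 0, 4], [0, 0, 0.4]]
    - [[0, 0, 4], [0, 0, 0]]
    - [[0, 0, 4], [0, 0, 0]]
    - [[0, 0, 2], [0, 0, 0]]
    - [[0, 0, 1.6], [0, 0, 0]]
    - [[0, 0, 0], [0, 0, 0]]
    - [[0, 0, 0], [0, 0, 0]]

```text
clock: 14.15
position: [624.2, -199.6, 5.1]
ee_rot: [-0.298, 0.955, -0.0, 0.0]
contact_force: [-0.1, 0.2, 0.8]
gripper_width: 39.9
grasp_force: 0.0
```

>>> drive_tool:
  deltas:
    - [[0, 0, 0], [0, 0, 0]]
    - [[0, 0, 0], [0, 0, 0]]
    - [[0, 0, 0], [0, 0, 0]]
    - [[0, 0, 0], [0, 0, 0]]
    - [[0, 0, 0], [0, 0, 0]]
  claw: 0.6

```text
clock: 14.65
position: [624.7, -200.5, 6.1]
ee_rot: [-0.297, 0.955, -0.001, 0.001]
contact_force: [-0.8, 1.4, 6.0]
gripper_width: 8.2
grasp_force: 52.7
```

>>> drive_tool:
  deltas:
    - [[0, 0, -1], [0, 0, 0]]
    - [[0, 0, -3], [0, 0, 0]]
    - [[0, 0, -4], [0, 0, 0]]
    - [[0, 0, -4], [0, 0, 0]]
    - [[0, 0, 0], [0, 0, 0]]
    - [[0, 0, 0], [0, 0, 0]]

```text
clock: 15.25
position: [623.9, -200.7, 126.0]
ee_rot: [-0.297, 0.955, -0.0, 0.001]
contact_force: [-0.5, -0.3, -0.8]
gripper_width: 8.0
grasp_force: 50.9
```

Run:
```python
from seg import *
T=O-0.5*X-70*Y;go(T[0],T[1],125,-14.45)
```

```text
yaw now -145.5 turn about tool z -131.0; then shift cm x -19.80 y -24.20 z 0.10 tilt [ 0.003  0.    -1.   ] pos [ 623.9 -200.7  126. ]
```

>>> drive_tool:
  deltas:
    - [[0, 0, 0], [0, 0, -8.19]]
    - [[0, 0, 0], [0, 0, -8.19]]
    - [[0, 0, 0], [0, 0, -8.19]]
    - [[0, 0, 0], [0, 0, -8.19]]
    - [[0, 0, 0], [0, 0, -8.19]]
    - [[0, 0, 0], [0, 0, -8.19]]
    - [[0, 0, 0], [0, 0, -8.19]]
    - [[0, 0, 0], [0, 0, -8.19]]
    - [[0, 0, 0], [0, 0, -8.19]]
    - [[0, 0, 0], [0, 0, -8.19]]
    - [[0, 0, 0], [0, 0, -8.19]]
    - [[0, 0, 0], [0, 0, -8.19]]

```text
clock: 16.45
position: [622.3, -200.4, 122.3]
ee_rot: [0.918, -0.397, -0.002, 0.0]
contact_force: [-0.2, 0.8, -0.5]
gripper_width: 8.2
grasp_force: 50.9
```

>>> drive_tool:
  deltas:
    - [[0, 0, 0], [0, 0, -8.19]]
    - [[0, 0, 0], [0, 0, -8.19]]
    - [[0, 0, 0], [0, 0, -8.19]]
    - [[0, 0, 0], [0, 0, -8.19]]
    - [[-3.96, -2, 0], [0, 0, 0]]
    - [[-3.96, -2, 0], [0, 0, 0]]
    - [[-3.96, -2, 0], [0, 0, 0]]
    - [[-3.96, -2, 0], [0, 0, 0]]
    - [[-3.96, -2, 0], [0, 0, 0]]
    - [[0, -3.5, 0], [0, 0, 0]]
    - [[0, -3.5, 0], [0, 0, 0]]
    - [[0, -3.5, 0], [0, 0, 0]]

```text
clock: 17.65
position: [481.6, 48.0, 123.5]
ee_rot: [0.992, -0.125, -0.001, 0.001]
contact_force: [0.7, -0.9, -0.1]
gripper_width: 8.0
grasp_force: 50.9
```

>>> drive_tool:
  deltas:
    - [[0, -3.5, 2], [0, 0, 0]]
    - [[0, 0, 3], [0, 0, 0]]
    - [[0, 0, 2], [0, 0, 0]]
    - [[0, 0, 0], [0, 0, 0]]
    - [[0, 0, 0], [0, 0, 0]]
    - [[0, 0, 0], [0, 0, 0]]

```text
clock: 18.25
position: [492.1, 81.1, 55.2]
ee_rot: [0.992, -0.125, 0.001, -0.0]
contact_force: [0.1, -0.1, 0.1]
gripper_width: 7.8
grasp_force: 51.0
```

```bash
cat > chk.py <<'E'
from seg import *
d,s=wrist('w9');c=cam(d,s);T=s['position'];M=R.from_quat(s['ee_rot']).as_matrix()
for y in(-83,-57,-13,13):
    p=proj(c,O+42*X+y*Y+33*Z)
    for b in blobs(d['img'].max(2)<60,40):
        if np.hypot(*(b[2]-p))<20 and b[1][4]<900:
            q=plane(c,b[2],33);print(y,b[2].round(1),b[1][4],'tool',(M.T@(q-T)).round(1))
V=O-.5*X-70*Y;go(V[0],V[1],31.5,-14.45)
print(s['gripper_width'])
for col in(312,314,316):
    l=d['img'][:,col].max(1).astype(int);print(col,'rows',[(r,l[r]) for r in range(140,180,3)],[(r,l[r]) for r in range(424,450,3)])
for r in (200,230,300): l=d['img'][r].max(1).astype(int);print(r,l[290:340:2])
E
python3 chk.py
```

```text
-57 [282.5 211. ] 249 tool [ 42.4 -15.5  22.2]
13 [134.4 210.2] 333 tool [ 42.8 -84.9  22.3]
yaw now -14.4 turn about tool z 0.0; then shift cm x -0.01 y -0.19 z 2.39 tilt [ 0.002  0.001 -1.   ] pos [492.2  81.2  55.4]
7.817882994732031
312 rows [(140, np.int64(123)), (143, np.int64(143)), (146, np.int64(144)), (149, np.int64(144)), (152, np.int64(145)), (155, np.int64(145)), (158, np.int64(145)), (161, np.int64(83)), (164, np.int64(63)), (167, np.int64(70)), (170, np.int64(70)), (173, np.int64(71)), (176, np.int64(72)), (179, np.int64(73))] [(424, np.int64(245)), (427, np.int64(244)), (430, np.int64(244)), (433, np.int64(243)), (436, np.int64(109)), (439, np.int64(30)), (442, np.int64(31)), (445, np.int64(28)), (448, np.int64(33))]
314 rows [(140, np.int64(127)), (143, np.int64(144)), (146, np.int64(144)), (149, np.int64(144)), (152, np.int64(144)), (155, np.int64(145)), (158, np.int64(145)), (161, np.int64(66)), (164, np.int64(63)), (167, np.int64(69)), (170, np.int64(70)), (173, np.int64(69)), (176, np.int64(71)), (179, np.int64(72))] [(424, np.int64(244)), (427, np.int64(244)), (
[... 275 characters left out ...]
np.int64(145)), (158, np.int64(145)), (161, np.int64(80)), (164, np.int64(60)), (167, np.int64(65)), (170, np.int64(68)), (173, np.int64(67)), (176, np.int64(70)), (179, np.int64(71))] [(424, np.int64(244)), (427, np.int64(244)), (430, np.int64(244)), (433, np.int64(243)), (436, np.int64(104)), (439, np.int64(33)), (442, np.int64(30)), (445, np.int64(32)), (448, np.int64(34))]
200 [174 173 173 172 108  56  57  58  67  70  70  70  71  72  70  68  65  59
  59  60 129 171 154 144 145]
230 [142 146 142 144 122  38  39  41  49  57  57  62  70  64  58  58  55  49
  48  53 116 145 144 144 144]
300 [110 107 106 107 105  98  37  51 151 188 190 191 191 191 190 189 159  66
  34  92 106 106 106 107 114]
```

>>> drive_tool:
  deltas:
    - [[0, -0.17, 0.5], [0, 0, 0]]
    - [[0, 0, 0.8], [0, 0, 0]]
    - [[0, 0, 0.7], [0, 0, 0]]
    - [[0, 0, 0.3], [0, 0, 0]]
    - [[0, 0, 0], [0, 0, 0]]
    - [[0, 0, 0], [0, 0, 0]]

```text
clock: 18.9
position: [491.5, 82.5, 32.0]
ee_rot: [0.992, -0.125, -0.001, 0.0]
contact_force: [-4.3, -0.1, 8.1]
gripper_width: 8.3
grasp_force: 54.0
```

>>> drive_tool:
  deltas:
    - [[0, 0, 0], [0, 0, 0]]
    - [[0, 0, 0], [0, 0, 0]]
    - [[0, 0, 0], [0, 0, 0]]
    - [[0, 0, -1.5], [0, 0, 0]]
    - [[0, 0, -3], [0, 0, 0]]
    - [[0, 0, -5], [0, 0, 0]]
    - [[0, 0, -5], [0, 0, 0]]
    - [[0, 0, -4], [0, 0, 0]]
    - [[0, 0, 0], [0, 0, 0]]
    - [[0, 0, 0], [0, 0, 0]]
    - [[0, 0, 0], [0, 0, 0]]
  claw: 3.0

```text
clock: 20.0
position: [491.0, 82.4, 214.8]
ee_rot: [0.992, -0.125, -0.001, 0.001]
contact_force: [0.6, -0.5, -1.1]
gripper_width: 29.9
grasp_force: 0.0
```

Run:
```python
from seg import *
np.set_printoptions(precision=1,suppress=True)
d,s=wrist('w10');c=cam(d,s);print(s['position'])
for b in blobs(masks(d['img'])['white'],150):
    r=cv2.minAreaRect(np.argwhere(b[0])[:,::-1].astype(np.float32));bx=cv2.boxPoints(r)
    q=plane(c,b[2],31.5)-O;e=[plane(c,p,31.5)-O for p in bx]
    if abs(q@X)<60 and abs(q@Y)<110: print(b[1][4],'c rack',q@X,q@Y,[(round(k@X,1),round(k@Y,1)) for k in e])
b=max(blobs(masks(d['img'])['orange'],200),key=lambda b:b[1][4]);r=cv2.minAreaRect(np.argwhere(b[0])[:,::-1].astype(np.float32));print('orange',b[2],cv2.boxPoints(r),b[1][4])
for z in(112,): q=plane(c,b[2],z)-O;print(q@X,q@Y)
for k in(80,90):print(proj(c,O+108*X+0*Y+112*Z))
```

```text
[491.   82.4 214.8]
446 c rack 43.0137361516463 34.99678743111673 [(np.float64(37.7), np.float64(54.7)), (np.float64(47.3), np.float64(53.5)), (np.float64(47.4), np.float64(14.6)), (np.float64(37.7), np.float64(15.4))]
354 c rack 43.078951961252315 -34.910037097975504 [(np.float64(39.5), np.float64(-16.9)), (np.float64(46.5), np.float64(-17.3)), (np.float64(46.5), np.float64(-53.7)), (np.float64(39.5), np.float64(-53.6))]
467 c rack -15.755992294816643 2.103431418456146 [(np.float64(20.6), np.float64(3.8)), (np.float64(20.8), np.float64(-1.9)), (np.float64(-61.3), np.float64(0.6)), (np.float64(-61.6), np.float64(6.8))]
923 c rack -28.28906526027351 -70.46482117703263 [(np.float64(-65.9), np.float64(-55.8)), (np.float64(16.7), np.float64(-67.7)), (np.float64(14.1), np.float64(-85.8)), (np.float64(-68.9), np.float64(-75.3))]
208 c rack -39.83241529192097 35.04576489253537 [(np.float64(-42.5), np.float64(52.1)), (np.float64(-36.3), np.float64(51.4)), (np.float64(-36.4), np.float64(16.8)), (np.float64(-42.5), np.float64(17.3))]
251 c rack -39.40678769120612 -36.37544962365064 [(np.float64(-35.4), np.float64(-17.8)), (np.float64(-35.4), np.float64(-54.3)), (np.float64(-42.6), np.float64(-54.2)), (np.float64(-42.5), np.float64(-17.4))]
orange [191.9  77.7] [[107.9  80.9]
 [108.   73. ]
 [288.   74.5]
 [288.   82.5]] 1190
106.49192837227129 5.581738843487031
[200.6  75.1]
[200.6  75.1]
```

View pics/w10.png

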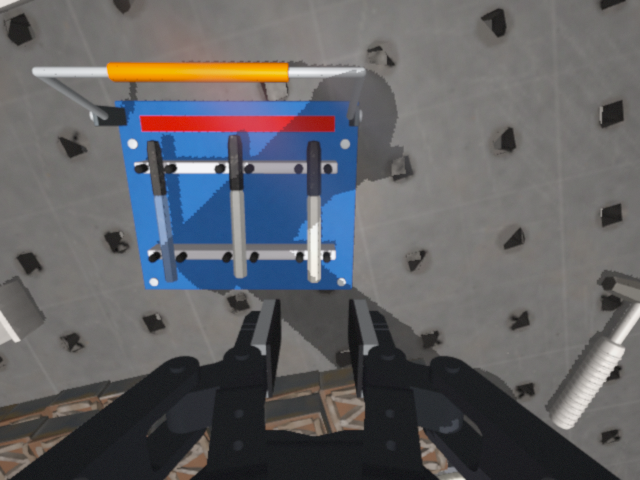

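All three markers lie in their lanes, with caps at (153,145), (235,140) and (314,145), all pointing to the strip. The keeper bar is still up at row 73. Next I'll plan the swing and check clearance to the cabinet behind the table edge.

Run:
```python
from seg import *
np.set_printoptions(precision=1,suppress=True)
a=cam(pickle.load(open("scene0.pkl","rb")));b=cam(pickle.load(open("side0.pkl","rb")))
print('edge',[plane(b,p,0) for p in((389,215),(393,330))],'cabinet edge',tri([(a,(315,133)),(b,(480,455))]),tri([(a,(110,207)),(b,(455,165))]))
# bar from w7/w10 : orange right end / centroid
D=[pickle.load(open(n+'.pkl','rb')) for n in('w7','w10')]
o=[]
for d,s in D:
    m=max(blobs(masks(d['img'])['orange'],200),key=lambda b:b[1][4])[0]
    p=np.argwhere(m)[:,::-1];print(p[:,0].min(),p[:,0].max(),p.mean(0));o.append((cam(d,s),p))
for f in(np.min,np.max):
    q,e=tri([(c,(f(p[:,0]),73.5 if i else 65)) for i,(c,p) in enumerate(o)]);r=q-O;print('sleeve end rack',r@X,r@Y,r[2],e)
V=O+136*X+35*Y;go(V[0],V[1],185,-14.45);print(V)
```

```text
edge [array([816. , 198.4,   0. ]), array([ 777.6, -215.5,    0. ])] cabinet edge (array([1056.8, -206.4,  -86. ]), [242.8, 242.8]) (array([1129.1,  710.2, -192.6]), [23.8, 23.8])
346 562 [455.1  64.6]
108 288 [191.9  77.7]
sleeve end rack 108.6739954740742 54.886443319766045 116.74364040130938 [0.4, 0.4]
sleeve end rack 108.53410058919746 -54.61296741842938 117.55181453188042 [0.3, 0.3]
yaw now -14.4 turn about tool z 0.0; then shift cm x 13.78 y -10.60 z 2.96 tilt [-0. -0. -1.] pos [491.   82.4 214.6]
[650.9 150.7   0. ]
```

>>> drive_tool:
  deltas:
    - [[3.4, -2.6, 0], [0, 0, 0]]
    - [[3.5, -2.7, 0], [0, 0, 0]]
    - [[3.4, -2.6, 0], [0, 0, 0]]
    - [[3.5, -2.7, 0], [0, 0, 0]]
    - [[0, 0, 0], [0, 0, 0]]
    - [[0, 0, 3], [0, 0, 0]]
    - [[0, 0, 4], [0, 0, 0]]
    - [[0, 0, 3], [0, 0, 0]]
    - [[0, 0, 1.7], [0, 0, 0]]
    - [[0, 0, 0], [0, 0, 0]]
    - [[0, 0, 0], [0, 0, 0]]
  claw: 0

```text
clock: 21.15
position: [651.7, 150.8, 98.8]
ee_rot: [0.992, -0.125, -0.001, 0.001]
contact_force: [0.7, 0.3, -0.3]
gripper_width: -0.0
grasp_force: 0.0
```

>>> drive_tool:
  deltas:
    - [[-1, 0, 0], [0, 0, 0]]
    - [[-1, 0, 0], [0, 0, 0]]
    - [[-1, 0, 0], [0, 0, 0]]
    - [[0, 0, 0], [0, 0, 0]]

```text
clock: 21.55
position: [621.5, 159.1, 100.5]
ee_rot: [0.992, -0.125, 0.0, -0.0]
contact_force: [0.1, 0.3, 0.6]
gripper_width: -0.2
grasp_force: 0.0
```

```bash
cat > kp.py <<'E'
from seg import *
import sys
d,s=wrist(sys.argv[1]);c=cam(d,s);T=s['position']-O;print('TCP rack',(T@X).round(1),(T@Y).round(1),T[2].round(1),s['gripper_width'])
S=get_image('side');pickle.dump(S,open('sidek.pkl','wb'));cs=cam(S)
m=masks(S['img'])['orange'];m[:150]=0;m[300:]=0;m[:,:220]=0;m[:,350:]=0
B=blobs(m,8)
for b in B: print('side orange',b[1],b[2].round(1))
for th in(1.9,1.5,1.03,.5,.2,.1,0):
    P=O+(86-70*np.cos(th))*X+(46+70*np.sin(th))*Z
    print(th,'side ends/mid',[proj(cs,P+k*Y).round(0).tolist() for k in(-55,0,55)],'wrist',proj(c,P).round(0).tolist())
for b in blobs(masks(d['img'])['orange'],60): print('wrist orange',b[1],b[2].round(1))
E
python3 kp.py w11
```

```text
TCP rack 105.4 35.9 100.5 -0.19959827680147085
side orange [313 186   2   9  12] [313.3 189.5]
1.9 side ends/mid [[314.0, 211.0], [319.0, 198.0], [324.0, 186.0]] wrist [402.0, 322.0]
1.5 side ends/mid [[303.0, 208.0], [308.0, 196.0], [314.0, 184.0]] wrist [399.0, 383.0]
1.03 side ends/mid [[291.0, 209.0], [297.0, 197.0], [302.0, 185.0]] wrist [390.0, 423.0]
0.5 side ends/mid [[282.0, 216.0], [287.0, 203.0], [293.0, 191.0]] wrist [378.0, 422.0]
0.2 side ends/mid [[279.0, 221.0], [285.0, 209.0], [291.0, 197.0]] wrist [372.0, 406.0]
0.1 side ends/mid [[279.0, 223.0], [285.0, 211.0], [290.0, 199.0]] wrist [370.0, 400.0]
0 side ends/mid [[279.0, 226.0], [285.0, 213.0], [290.0, 201.0]] wrist [368.0, 393.0]
wrist orange [ 416  359  121   20 1770] [481.5 366.8]
wrist orange [447 379  89   7 214] [493.9 383.5]
```

>>> drive_tool:
  deltas:
    - [[-1, 0, 0], [0, 0, 0]]
    - [[-1, 0, 0], [0, 0, 0]]
    - [[-1, 0, 0], [0, 0, 0]]
    - [[-0.9, 0, 0], [0, 0, 0]]
    - [[0, 0, 0], [0, 0, 0]]
    - [[0.6, 0, 0], [0, 0, 0]]
    - [[0, 0, -1.5], [0, 0, 0]]
    - [[0, 0, -1.5], [0, 0, 0]]
    - [[0, 0, 0], [0, 0, 0]]

```text
clock: 22.55
position: [593.0, 167.3, 131.6]
ee_rot: [0.992, -0.125, 0.002, -0.001]
contact_force: [-0.1, 0.1, 0.1]
gripper_width: -0.2
grasp_force: 0.0
```

```bash
python3 kp.py w12
```

```text
TCP rack 75.8 36.6 131.6 -0.21183345037800624
side orange [299 185   3   4   9] [300.1 186.3]
1.9 side ends/mid [[314.0, 211.0], [319.0, 198.0], [324.0, 186.0]] wrist [394.0, 232.0]
1.5 side ends/mid [[303.0, 208.0], [308.0, 196.0], [314.0, 184.0]] wrist [391.0, 289.0]
1.03 side ends/mid [[291.0, 209.0], [297.0, 197.0], [302.0, 185.0]] wrist [384.0, 334.0]
0.5 side ends/mid [[282.0, 216.0], [287.0, 203.0], [293.0, 191.0]] wrist [374.0, 346.0]
0.2 side ends/mid [[279.0, 221.0], [285.0, 209.0], [291.0, 197.0]] wrist [369.0, 339.0]
0.1 side ends/mid [[279.0, 223.0], [285.0, 211.0], [290.0, 199.0]] wrist [367.0, 335.0]
0 side ends/mid [[279.0, 226.0], [285.0, 213.0], [290.0, 201.0]] wrist [366.0, 330.0]
wrist orange [ 350  327  138   15 1371] [421.5 332.3]
wrist orange [351 339 137   8 314] [413.1 345.2]
```

>>> drive_tool:
  deltas:
    - [[-3.2, 0, 0], [0, 0, 0]]
    - [[0, 0, 0], [0, 0, 0]]
    - [[0, 0, 2], [0, 0, 0]]
    - [[-0.6, 0, 0.9], [0, 0, 0]]
    - [[-0.6, 0, 0.6], [0, 0, 0]]
    - [[-0.8, 0, 1.2], [0, 0, 0]]
    - [[-0.5, 0, 1.3], [0, 0, 0]]
    - [[-0.2, 0, 1], [0, 0, 0]]
    - [[-0.1, 0, 0.8], [0, 0, 0]]
    - [[0, 0, 0], [0, 0, 0]]
    - [[0, 0, 0], [0, 0, 0]]

```text
clock: 23.75
position: [532.8, 181.4, 51.4]
ee_rot: [0.992, -0.125, -0.0, 0.001]
contact_force: [-3.3, -0.2, 4.1]
gripper_width: 0.2
grasp_force: 2.2
```

```bash
python3 kp.py w13
```

```text
TCP rack 13.9 35.3 51.4 0.16063430102215212
side orange [281 206   7  13  26] [284. 212.]
1.9 side ends/mid [[314.0, 211.0], [319.0, 198.0], [324.0, 186.0]] wrist [491.0, 52.0]
1.5 side ends/mid [[303.0, 208.0], [308.0, 196.0], [314.0, 184.0]] wrist [479.0, 190.0]
1.03 side ends/mid [[291.0, 209.0], [297.0, 197.0], [302.0, 185.0]] wrist [447.0, 298.0]
0.5 side ends/mid [[282.0, 216.0], [287.0, 203.0], [293.0, 191.0]] wrist [413.0, 328.0]
0.2 side ends/mid [[279.0, 221.0], [285.0, 209.0], [291.0, 197.0]] wrist [399.0, 318.0]
0.1 side ends/mid [[279.0, 223.0], [285.0, 211.0], [290.0, 199.0]] wrist [396.0, 312.0]
0 side ends/mid [[279.0, 226.0], [285.0, 213.0], [290.0, 201.0]] wrist [392.0, 305.0]
wrist orange [ 271  295  245   23 4265] [399.4 304.6]
```

>>> drive_tool:
  deltas:
    - [[0, 0, 0.15], [0, 0, 0]]
    - [[0, 0, 0], [0, 0, 0]]
    - [[0, 0, 0], [0, 0, 0]]

```text
clock: 24.15
position: [532.8, 181.4, 51.2]
ee_rot: [0.992, -0.125, -0.0, 0.0]
contact_force: [-5.2, -0.8, 12.2]
gripper_width: -0.0
grasp_force: 5.7
```

>>> drive_tool:
  deltas:
    - [[0, 0, -1], [0, 0, 0]]
    - [[0, 0, -3], [0, 0, 0]]
    - [[0, 0, -4], [0, 0, 0]]
    - [[0, 0, -4], [0, 0, 0]]
    - [[0, 0, -4], [0, 0, 0]]
    - [[-3, 0, 0], [0, 0, 0]]
    - [[-4, 0, 0], [0, 0, 0]]
    - [[0, 0, 0], [0, 0, 0]]
    - [[0, 0, 0], [0, 0, 0]]
    - [[0, 0, 0], [0, 0, 0]]

```text
clock: 25.15
position: [465.9, 199.3, 210.0]
ee_rot: [0.992, -0.125, 0.0, -0.0]
contact_force: [0.3, 0.0, 0.4]
gripper_width: -0.4
grasp_force: 0.0
```

```bash
python3 kp.py w14
python3 - <<'E'
from seg import *
d,s=pickle.load(open('w14.pkl','rb'));c=cam(d,s);img=d['img']
h=cv2.cvtColor(img,cv2.COLOR_RGB2HSV)
for z in(46,):
    for b in blobs(masks(img)['orange'],200):
        r=cv2.minAreaRect(np.argwhere(b[0])[:,::-1].astype(np.float32));e=[plane(c,p,z)-O for p in cv2.boxPoints(r)];print('bar',[(round(k@X,1),round(k@Y,1)) for k in e])
# marker axes: sample bright/dark extents along each lane
for y,k in((70,'blue'),(0,'st'),(-70,'white')):
    for x in(55,-25,-60):
        row=[]
        for dy in range(-14,15,2):
            p=proj(c,O+x*X+(y+dy)*Y+33*Z).round().astype(int)
            row.append(tuple(int(v)//26 for v in img[p[1],p[0]]) if 0<=p[1]<480 and 0<=p[0]<640 else None)
        print(k,x,*[''.join(map(str,t)) if t else '-' for t in row])
E
```

```text
TCP rack -55.4 35.9 210.0 -0.40772888113741024
side orange [280 201  10  20  36] [284.4 211.1]
1.9 side ends/mid [[314.0, 211.0], [319.0, 198.0], [324.0, 186.0]] wrist [379.0, -31.0]
1.5 side ends/mid [[303.0, 208.0], [308.0, 196.0], [314.0, 184.0]] wrist [378.0, 24.0]
1.03 side ends/mid [[291.0, 209.0], [297.0, 197.0], [302.0, 185.0]] wrist [372.0, 84.0]
0.5 side ends/mid [[282.0, 216.0], [287.0, 203.0], [293.0, 191.0]] wrist [365.0, 126.0]
0.2 side ends/mid [[279.0, 221.0], [285.0, 209.0], [291.0, 197.0]] wrist [361.0, 136.0]
0.1 side ends/mid [[279.0, 223.0], [285.0, 211.0], [290.0, 199.0]] wrist [360.0, 137.0]
0 side ends/mid [[279.0, 226.0], [285.0, 213.0], [290.0, 201.0]] wrist [359.0, 137.0]
wrist orange [ 292  131   88   13 1007] [335.1 137.4]
wrist orange [406 132  21   6  88] [415.9 133.8]
wrist orange [406 139  21   5  66] [414.8 141.6]
bar [(np.float64(21.0), np.float64(54.7)), (np.float64(21.0), np.float64(-16.1)), (np.float64(11.6), np.float64(-16.7)), (np.float64(11.6), np.float64(54.9))]
blue 55 257 247 135 135 123 112 333 333 333 323 235 247 257 257 247
blue -25 235 235 235 135 234 234 345 345 345 234 234 135 135 135 257
blue -60 135 135 135 135 234 234 334 345 345 234 224 135 135 135 135
st 55 235 235 335 335 323 323 323 323 323 223 324 335 335 335 335
st -25 247 247 247 136 235 555 666 666 666 555 544 235 135 135 135
st -60 247 247 247 247 247 666 777 888 888 888 666 567 257 257 247
white 55 247 247 247 247 135 322 333 333 222 111 112 125 135 135 247
white -25 247 247 257 357 667 888 998 998 777 766 556 235 235 346 247
white -60 247 247 247 247 567 998 998 998 777 776 766 247 247 247 247
```

```bash
python3 -c "
from bench import arm
print(arm.job_done())"
```

```text
the job is handed in; nothing more can be done
None
```

The job is handed in at about 25 s: the blue marker is in the left lane and the white one in the right, both with caps towards the red strip, the keeper bar is down to its stop, and the arm touched nothing else on the table.

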